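# Load the engraving pallet through the guard flap

## Robot

A 6-joint arm with a two-finger parallel gripper is mounted at the origin on the work surface. World frame = base frame: x ahead of the robot, y to its left, z up, the work surface at z = 0. Lengths are in m, angles in degrees, forces in N, time in s.
With the tool pointing down it reaches from about 0.375 to 0.9 m from the base axis. Payload 3.1 kg.
Tool frame: the origin (TCP) lies between the finger pads; the fingertips stand 11 mm ahead of it and the grasp point (between the pads) lies 8 mm behind it; z points along the fingers, y is the line along which they close (so a half turn about z gives the same grasp; the last joint's range is limited). The gripper opens to 87 mm and grips with 3 to 60 N. Pads are 19 mm wide; open, the fingers measure 117 mm over their backs; the gripper's body (75 mm by 190 mm) begins 51 mm behind the grasp point.
Start: joints at [-83.394, 30.224, 82.088, -0, 67.689, -10.227], TCP at [0.181, -0.598, 0.234] pointing down, gripper open.
Joint ranges: [-176.69, 176.69], [-43.24, 126.21], [12.49, 139.97], [-82, 262], [0, 151.66], [-163.58, 163.58]. Speed limits (degrees/s): [159.86, 159.86, 180, 180, 180, 180].

## Interface

Orientations are given as a 3x3 rotation matrix whose columns are the frame's x, y, z axes.
In Python, from rig import bot gives the robot as it stands.
- The arm moves only by the tool apply_moves, never from a script. Its argument "steps" is a list that holds one entry, the list of rows, each a list of 7 numbers: the shift along the tool's x, y, z in cm, then the turn, a rotation vector about the tool's x, y, z in degrees, then the gripper command: -1 is shut, 1 is fully open, values between are in proportion. In form: [[[dx, dy, dz, rx, ry, rz, jaw], ...]]. A call has 1 to 20 rows; each row is the pose to reach, as a shift and turn from the pose commanded when the call began, along the tool's axes at that moment; what a row does not reach only later rows make up. A row lasts 1/8 s, in which the tool goes at most 62.5 mm and 10.7 degrees, less where a joint would pass 70% of its speed; a pose out of reach is approached as far as the arm can. A call with a gripper value outside its range is refused whole. The fingers move at their own pace and stop on an object; the grip force is fixed at half the most. Time passes only in rows, so rows that repeat a pose let the fingers close. It gives the time, the measured TCP pose, the force, the opening and the grip force at its end, in the units of the state.
- bot.read_state(): the state, without advancing time (a new reading comes with each control period).
- bot.capture(name): name is "scene" or "top" or "wrist"; returns the picture (384x512x3 uint8, blue, green, red); there is no depth.
- bot.camera_model(name): a dict with "intrinsics" (3x3 intrinsics, pixels), "R" (3x3) and "t" (3): a world point X has camera coordinates R X + t. Camera axes: x right, y down, z forward; pixel columns grow to the right and rows downward; lengths in m; the calibration is good to about 2 mm. A picture is of the moment at which its call begins: read the wrist's pose just before it. camera_model takes no time and is no camera call; for the wrist camera it gives the pose at the moment of the call.
- bot.hand_in(): hands the job in; it is judged then, once.
The state is a dict: "time_s": time; "joint_positions": joint angles; "qvel": joint speeds; "tau": joint torques, N m; "position": TCP position; "tcp_rot": TCP orientation; "force": force on the tool from outside, world axes, zero at the start; "moment": the same for the moment, N m; "opening": opening from 0.0 (shut) to 1.0 (fully open); "grasp_force": force on a finger pad.
Only numpy, scipy, OpenCV 4.12 (cv2) and the standard library are available. Lean on these libraries where they do the work, as an engineer would, in place of code of your own. Each camera call takes 0.05 s, during which the arm holds its last target. There are 200 camera calls.

## Task

Set the work pallet with the brass disc down in the open mouth of the engraver's loading lane, then slide it along the deck, without lifting it, through the orange flap gate until it is pressed firmly but gently home against the sprung red stop pin (about 5 to 8 newtons on the pin, never more than 12). Leave it resting against the pin with the gate fallen shut behind it, and leave the copper pallet and everything else on the bench where it is.

Things in the scene. Friction and masses are not known exactly. Their poses are not given: they have to be found in the camera images.
- brass_pallet: the work pallet to load: loose light aluminium block, 39 mm in its x, 60 mm in its y, 40 mm high (z), about 0.3 kg (sliding drag on the deck about 1 to 3 N), with a brass disc (34 mm diameter, 3 mm high) on top; origin at the centre of its underside, z up. The same either way round (half turn).
- lane: the engraver's loading lane, fixed: a low open-topped channel along its own y; pallets travel to +y. Origin at bench level on the centre line, right below the shut gate, z up. Deck top at z = 6 mm, guide walls up to z = 16 mm, 42 mm apart from y = -20 mm to the end head. Two posts stand beside the gate at x = +-34 mm, the higher to z = 59 mm.
- lane_mouth (a point): deck centre of the lane's open mouth, at lane y = -68 mm, z = 6 mm. The mouth reaches from y = -106 to -52 mm and is 55 mm wide between its 10 mm high walls; from y = -53 to -20 mm these taper to the 42 mm wide lane.
- head: blue end head at the lane's far end, 76 mm wide, 40 mm deep, 46 mm high, fixed on the lane with the same axes; origin on the deck at the centre of its near face (lane y = 182 mm). It carries the red stop pin. A pallet that meets the pin at any setting lies wholly clear of the gate's swing.
- stop_bore (a point): where the stop pin's axis leaves the end head's near face, 22 mm over the deck. The red pin, 12 mm diameter, points back along the lane (-y); its free tip stands 10 to 50 mm out of the face: the setting differs each time and is not measured, so feel (or look) for it. Its damped spring gives 4 N per mm, none at first touch, and it bottoms after 5 mm.
- gate (a joint): swing angle of the orange flap gate across the lane, rad: 0 shut (square across the lane), grows as it swings towards the end head (+y) only, up to 1.55. Leaf 56 mm long, 3 mm thick, from z = 19 to 51 mm over the bench, hinged on an upright axis at lane x = +34 mm, y = 0. A light spring (about 0.02 to 0.06 N m) swings it shut when nothing is in its way.
- gate_tip (a point): middle height of the gate leaf's free edge, z = 35 mm over the bench; shut it is at lane x = -22 mm, y = 0
- copper_pallet: the other work pallet, same shape and size as the brass one but black, with a copper-red disc on top; origin at the centre of its underside. Not to be moved
- doming_block: loose dark steel doming cube, 50 mm; origin at the centre of its underside. Bystander
- bench_puck: loose dark round steel bench block, 76 mm diameter, 30 mm high; origin at the centre of its underside. Bystander
- polish_jar: loose jar with white cap, 56 mm diameter, 70 mm high; origin at the centre of its underside. Bystander
- yellow_dish: loose yellow open dish, 90 x 75 x 28 mm; origin at the centre of its underside. Bystander
- white_tray: loose white ceramic tray, 75 x 150 x 18 mm; origin at the centre of its underside. Bystander
- screwdriver: loose screwdriver lying on the bench, along its own x. Bystander
There are look-alikes about, which are no part of the job. What is shaped like the brass_pallet but brown, green or purple is not meant.

How it is judged:
By the outcome, as a careful person would: the job done as asked, in the order asked, and still so for the second after the job is handed in, with the robot touching nothing.
It also fails if it takes over 64 s, if anything falls off the work surface, if the arm or the gripper's body presses on something with over 40 N, if the wrist force passes 120 N, or if a joint passes its speed limit or range.

## Working session

There is one attempt and no reset: what is moved stays moved. The work goes in short steps, Python scripts to look and compute and a tool call to move; the robot and the scene stay as the last step left them, time stands still between calls to the robot, and variables do not carry over. Pictures are saved under pics/ and viewed, at most 10 in all, crops included, and the job is handed in when it is done.

Besides the shell and the picture viewer there is one more tool, called after ">>>" by a JSON object that holds its "op" and its "data", one argument or row to a line. apply_moves: Moves the arm, as the interface text tells. Its arguments: {"type":"object","properties":{"steps":{"type":"array","items":{"type":"array","items":{"type":"array","items":{"type":"number"}}}}},"required":["steps"]}

```bash
mkdir -p pics
python3 - <<'E'
from rig import bot
import cv2
for n in("scene","top"):
    cv2.imwrite(f"pics/{n}0.png",cv2.resize(bot.capture(n),(800,600),interpolation=cv2.INTER_CUBIC))
    m=bot.camera_model(n);print(n,m)
s=bot.read_state();print(s)
E
```

```text
scene {'intrinsics': array([[354.95202353,   0.        , 257.38387404],
       [  0.        , 354.95202353, 184.89885942],
       [  0.        ,   0.        ,   1.        ]]), 'R': array([[ 0.48328589,  0.87529597,  0.01707955],
       [ 0.66667998, -0.3553158 , -0.6552011 ],
       [-0.56742625,  0.32803604, -0.75526142]]), 't': array([-0.30939306, -0.35784626,  1.44269259])}
top {'intrinsics': array([[348.60010366,   0.        , 257.54299569],
       [  0.        , 348.60010366, 195.43313348],
       [  0.        ,   0.        ,   1.        ]]), 'R': array([[ 0.01739275, -0.99980536, -0.00931298],
       [-0.99084943, -0.01598856, -0.13402152],
       [ 0.13384654,  0.01155877, -0.99093466]]), 't': array([0.02593293, 0.59316097, 1.10267208])}
{'time_s': 0.1, 'joint_positions': array([-8.33938842e+01,  3.02740846e+01,  8.21486934e+01, -3.69812538e-04,
        6.76884325e+01, -1.02261351e+01]), 'qvel': array([-0.01576589, -0.16820174, -0.06672764, -0.04141949,  0.02821319,
       -0.03083551]), 'tau': array([-2.36430907e-06, -4.40986025e+01, -1.77151215e+01,  6.35734946e-02,
        5.34556888e-02, -4.80136089e-05]), 'position': array([ 0.18094659, -0.59757522,  0.23266664]), 'tcp_rot': array([[ 9.57155982e-01,  2.89572744e-01, -2.29229015e-04],
       [ 2.89572636e-01, -9.57154101e-01,  1.92741384e-03],
       [ 3.38719021e-04, -1.91121413e-03, -9.99998116e-01]]), 'force': array([-0.37537343,  0.13033382, -0.01782596]), 'moment': array([ 0.0275578 , -0.01440046,  0.06317852]), 'grasp_force': 0.0, 'opening': 1.0007354567067241}
```

View pics/scene0.png

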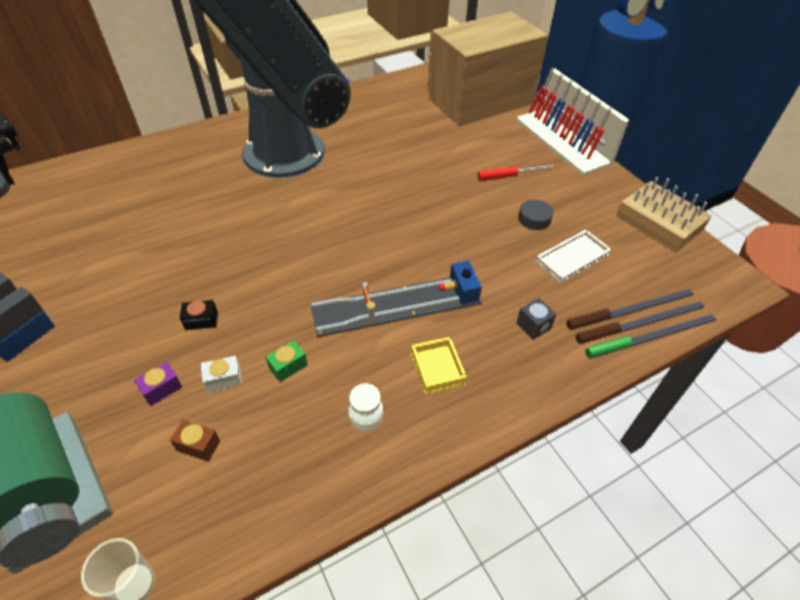

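View pics/top0.png

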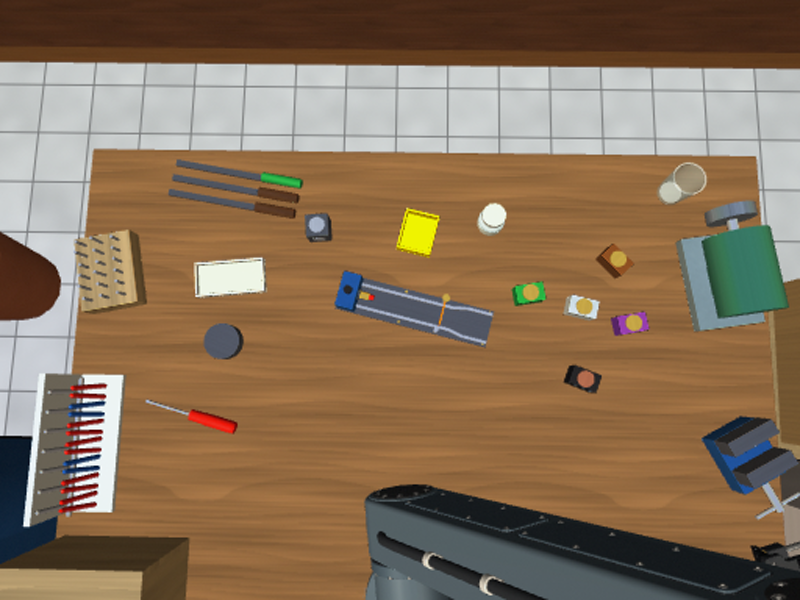

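The scene and top pictures show five block-shaped candidates (top view, 800x600 px):
- green (530,293), excluded by colour
- light/silver with brass disc (583,307), the only light aluminium one, so it fits
- purple (630,323), excluded by colour
- brown (615,260), excluded by colour
- black with copper disc (583,379), the copper pallet

The lane runs from its mouth at about (490,328) to the blue head at about (348,292). I'll confirm in a crop.

```bash
cat > h.py <<'E'
import numpy as np, cv2
from rig import bot
def ray(m,u,v,z):
    K,R,t=m["intrinsics"],m["R"],m["t"]
    c=-R.T@t; d=R.T@np.linalg.inv(K)@np.array([u,v,1.])
    return c+d*(z-c[2])/d[2]
def proj(m,X):
    p=m["intrinsics"]@(m["R"]@np.asarray(X)+m["t"]); return p[:2]/p[2]
E
python3 - <<'E'
from h import *
I=bot.capture("top")
o=np.zeros((600,800,3),np.uint8)
a=cv2.resize(I[168:223,208:322],None,fx=7,fy=7,interpolation=cv2.INTER_CUBIC); o[:385,:798]=a
b=cv2.resize(I[180:210,350:420],None,fx=7,fy=7,interpolation=cv2.INTER_CUBIC); o[388:598,:490]=b
cv2.imwrite("pics/crop1.png",o)
E
```

```text
(no output)
```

View pics/crop1.png

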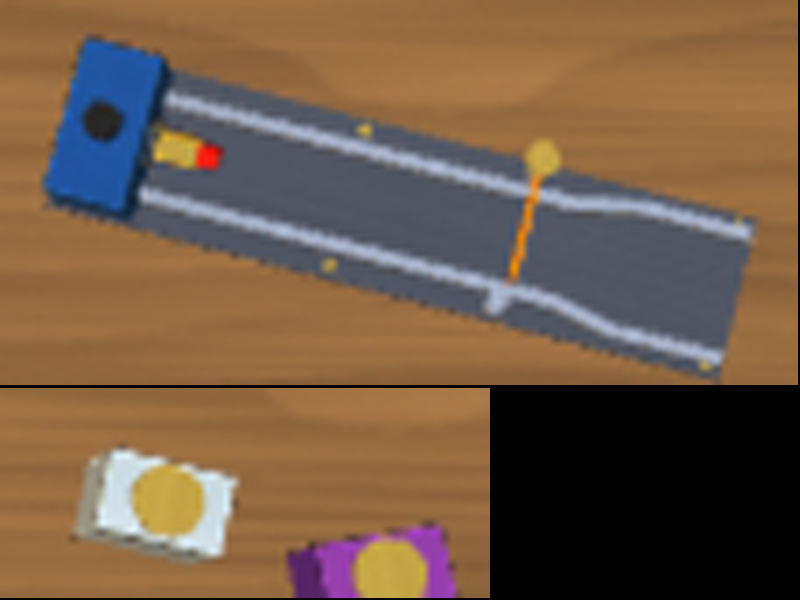

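The crop confirms the light pallet with its brass disc at crop (168,500). The gate leaf runs (537,175)–(513,283), the hinge knob is at (543,158), and the pin tip is at (220,158). Now I'll fit the poses.

Run:
```python
from h import *
from scipy.optimize import least_squares
m=bot.camera_model("top")
n=lambda p:np.array([p[0]/7+208,p[1]/7+168])-0.43
L=[((38,222,52),(88,38)),((38,182,52),(168,61)),((-38,222,52),(45,190)),((-38,182,52),(128,212)),((-22,0,51),(513,281)),((34,0,59),(543,157)),((27.5,-106,16),(750,236)),((-27.5,-106,16),(720,354))]
def f(p,full=0):
    c,s=np.cos(p[2]),np.sin(p[2]);r=[]
    for X,u in L:
        x,y,z=np.array(X)/1e3
        r.append(proj(m,[p[0]+c*x-s*y,p[1]+s*x+c*y,z])-n(u))
    return np.ravel(r)
s=least_squares(f,[0.6,-0.1,0])
print(s.x[:2],np.degrees(s.x[2]),(s.fun.reshape(-1,2)*3).round(1))
c,sn=np.cos(s.x[2]),np.sin(s.x[2])
t=ray(m,*n((220,158)),0.028)[:2]-s.x[:2]; print("pin tip lane",c*t[0]+sn*t[1],-sn*t[0]+c*t[1])
q=lambda p,z:ray(m,p[0]/7+350-.43,(p[1]-388)/7+180-.43,z)
print("disc",q((168,500),.043))
C=[q(p,.04) for p in((115,450),(237,480),(220,557),(97,532))];print(np.array(C),np.mean(C,0))
for a,b in((0,1),(3,2)):d=C[b]-C[a];print(np.degrees(np.arctan2(d[1],d[0])),np.linalg.norm(d))
w=bot.camera_model("wrist");st=bot.read_state()
print(w["R"]@st["tcp_rot"], w["R"]@st["position"]+w["t"],w["intrinsics"])
```

```text
[ 0.57517    -0.04605256] -13.520814697764164 [[-1.3 -0.8]
 [-0.2 -1.7]
 [-1.4  0.9]
 [-1.3  0.6]
 [ 0.7 -1.3]
 [ 0.8  0.9]
 [ 0.7  1.9]
 [ 2.1 -0.7]]
pin tip lane 0.0011878899308591581 0.1483536494548453
disc [ 0.59789566 -0.34228178  0.043     ]
[[ 0.62155266 -0.31915482  0.04      ]
 [ 0.60826883 -0.37564124  0.04      ]
 [ 0.57192965 -0.36664312  0.04      ]
 [ 0.58272378 -0.30985456  0.04      ]] [ 0.59611873 -0.34282343  0.04      ]
-103.23370702377395 0.05802737268607761
-100.76215631449872 0.057805309072900705
[[-1.71597022e-03  9.99998242e-01 -7.56051447e-04]
 [-9.52476328e-01 -1.86472278e-03 -3.04606906e-01]
 [-3.04607781e-01  1.97424727e-04  9.52477853e-01]] [-1.55844138e-05  3.37567148e-02  1.70306894e-01] [[291.44916551   0.         253.6660621 ]
 [  0.         291.44916551 187.16074831]
 [  0.           0.           1.        ]]
```

>>> {"op": "apply_moves", "data": {
  "steps": [
    [[47.2,-12.4,3,0,0,-61,1],[47.2,-12.4,3,0,0,-61,1],[47.2,-12.4,3,0,0,-61,1],[47.2,-12.4,3,0,0,-61,1],[47.2,-12.4,3,0,0,-61,1],[47.2,-12.4,3,0,0,-61,1],[47.2,-12.4,3,0,0,-61,1],[47.2,-12.4,3,0,0,-61,1],[47.2,-12.4,3,0,0,-61,1],[47.2,-12.4,3,0,0,-61,1],[47.2,-12.4,3,0,0,-61,1]]
  ]
}}

```text
time_s: 1.52
position: [0.5957, -0.3438, 0.2035]
tcp_rot: [[0.212, 0.977, -0.001], [0.977, -0.212, 0.0], [-0.0, -0.001, -1.0]]
force: [0.0, -0.2, 0.6]
opening: 1.003
grasp_force: 0.0
```

Run:
```python
from h import *
m=bot.camera_model("wrist");I=bot.capture("wrist");np.savez("w1",**m)
cv2.imwrite("pics/w1.png",cv2.resize(I,(800,600),interpolation=cv2.INTER_CUBIC))
s=bot.read_state();print(s["time_s"],s["position"],s["tcp_rot"],s["joint_positions"])
```

```text
1.575 [ 0.59566753 -0.34396482  0.2036357 ] [[ 2.12792885e-01  9.77097220e-01 -4.59208971e-04]
 [ 9.77097323e-01 -2.12792907e-01  1.73418417e-06]
 [-9.60219453e-05 -4.49060878e-04 -9.99999895e-01]] [-3.92834711e+01  3.69520955e+01  7.38895617e+01 -1.77404948e-02
  6.91787717e+01 -2.69910881e+01]
```

View pics/w1.png

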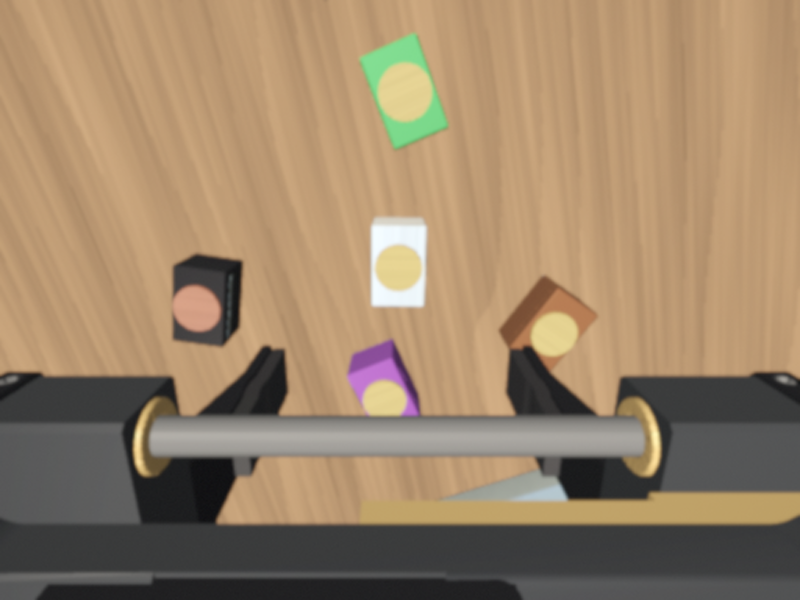

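The wrist view shows the light pallet with brass disc at (398,268), top corners (372,225), (426,224), (425,306), (372,305). It is almost square to the tool.

Run:
```python
from h import *
m=dict(np.load("w1.npz"));s=bot.read_state()
w=lambda p,z:ray(m,(p[0]+.5)*.64-.5,(p[1]+.5)*.64-.5,z)
for p,z in[((398,268),.043),((372,225),.04),((426,224),.04),((425,306),.04),((372,305),.04)]:
    X=w(p,z);print(X.round(4),(s["tcp_rot"].T@(X-s["position"])*1e3).round(1))
```

```text
[ 0.5968 -0.3417  0.043 ] [  2.5   0.7 160.6]
[ 0.5855 -0.3085  0.04  ] [ 32.5 -17.4 163.6]
[ 0.6223 -0.3158  0.04  ] [ 33.2  20.1 163.6]
[ 0.6098 -0.3748  0.04  ] [-27.1  20.5 163.6]
[ 0.572  -0.3657  0.04  ] [-26.3 -18.4 163.6]
```

>>> {"op": "apply_moves", "data": {
  "steps": [
    [[0.28,0.1,6,0,0,0,1],[0.28,0.1,12,0,0,0,1],[0.28,0.1,15.5,0,0,0,1],[0.28,0.1,17.8,0,0,0,1],[0.28,0.1,17.8,0,0,0,1],[0.28,0.1,17.8,0,0,0,-1],[0.28,0.1,17.8,0,0,0,-1],[0.28,0.1,17.8,0,0,0,-1],[0.28,0.1,17.8,0,0,0,-1],[0.28,0.1,17.8,0,0,0,-1],[0.28,0.1,17.8,0,0,0,-1]]
  ]
}}

```text
time_s: 2.95
position: [0.5982, -0.3401, 0.0256]
tcp_rot: [[0.211, 0.978, -0.001], [0.978, -0.211, 0.0], [0.0, -0.001, -1.0]]
force: [-0.7, -0.6, 1.8]
opening: 0.446
grasp_force: 29.9
```

>>> {"op": "apply_moves", "data": {
  "steps": [
    [[0,0,-3,0,0,0,-1],[0,0,-7,0,0,0,-1],[0,0,-11,0,0,0,-1],[5,-2,-12,0,0,0,-1],[10,-4,-12,0,0,0.5,-1],[15,-6,-12,0,0,1.3,-1],[19.5,-8,-12,0,0,1.3,-1],[21.5,-8.6,-12,0,0,1.3,-1],[21.5,-8.6,-12,0,0,1.3,-1],[21.5,-8.6,-12,0,0,1.3,-1]]
  ]
}}

```text
time_s: 4.2
position: [0.5608, -0.1135, 0.1456]
tcp_rot: [[0.233, 0.972, 0.002], [0.972, -0.233, -0.001], [-0.001, 0.002, -1.0]]
force: [0.1, -0.4, -2.3]
opening: 0.446
grasp_force: 29.9
```

Run:
```python
from h import *
m=bot.camera_model("wrist");I=bot.capture("wrist");np.savez("w2",**m)
cv2.imwrite("pics/w2.png",cv2.resize(I,(800,600),interpolation=cv2.INTER_CUBIC))
s=bot.read_state();print(s["time_s"],s["position"],s["tcp_rot"],s["force"])
```

```text
4.25 [ 0.56066647 -0.1137808   0.14556929] [[ 2.34157123e-01  9.72197802e-01  1.36950825e-03]
 [ 9.72198478e-01 -2.34155734e-01 -1.10101544e-03]
 [-7.49726582e-04  1.58924445e-03 -9.99998456e-01]] [-0.53126589  0.02399256 -1.92331166]
```

View pics/w2.png

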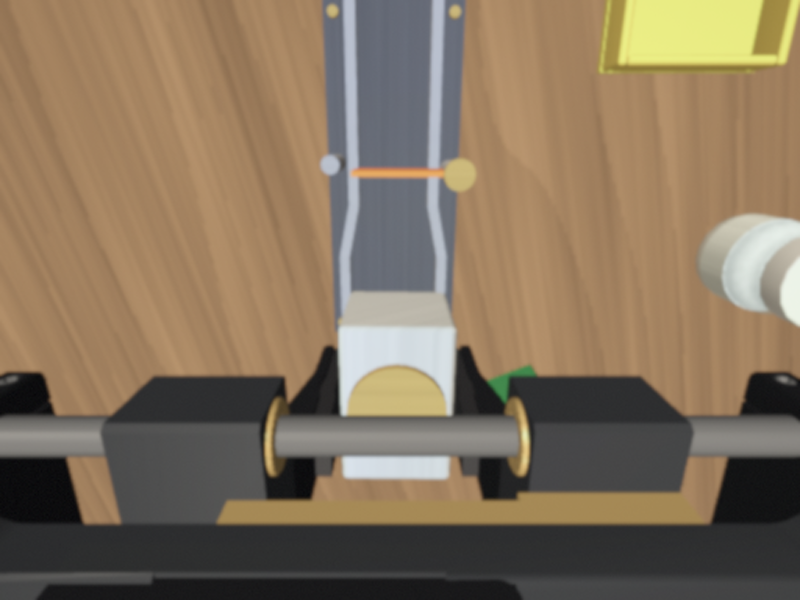

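The wrist view shows the lane straight ahead: gate leaf (353,172)–(443,172), hinge knob (460,174), inner wall edges at about x=357/430 (row 100) and 358/429 (row 207). The held pallet is square to the tool.

Run:
```python
from h import *
m=dict(np.load("w2.npz"));s=bot.read_state()
w=lambda p,z:ray(m,(p[0]+.5)*.64-.5,(p[1]+.5)*.64-.5,z)
for n,p,z in[("knob",(460,174),.059),("tip",(353,172),.051),("L",(357,100),.016),("R",(430,100),.016),("L",(356,20),.016),("R",(432,20),.016),("L",(358,205),.016),("R",(429,205),.016),("mL",(349,275),.016),("mR",(437,275),.016),("dL",(323,0),.006),("dR",(466,0),.006),("dL",(335,300),.006),("dR",(453,300),.006)]:
    X=w(p,z);print(n,X.round(4),(s["tcp_rot"].T@(X-s["position"])*1e3).round(1))
```

```text
knob [ 0.6086 -0.0522  0.059 ] [71.1 32.1 86.6]
tip [ 0.5553 -0.0387  0.051 ] [ 71.8 -23.   94.5]
L [ 0.5645 -0.0019  0.016 ] [109.8 -22.7 129.5]
R [ 0.605  -0.0117  0.016 ] [109.8  19.  129.5]
L [0.5745 0.0372 0.016 ] [150.1 -22.1 129.4]
R [0.6147 0.0274 0.016 ] [150.   19.2 129.5]
L [ 0.5496 -0.0593  0.016 ] [ 50.5 -23.7 129.5]
R [ 0.5918 -0.0695  0.016 ] [ 50.4  19.7 129.6]
mL [ 0.5324 -0.1008  0.016 ] [  6.1 -30.7 129.5]
mR [ 0.5873 -0.1141  0.016 ] [  6.   25.7 129.6]
dL [0.559  0.0534 0.006 ] [162.2 -41.  139.4]
dR [0.6364 0.0347 0.006 ] [162.2  38.7 139.5]
dL [ 0.5169 -0.1179  0.006 ] [-14.2 -41.8 139.5]
dR [ 0.5944 -0.1367  0.006 ] [-14.3  37.9 139.6]
```

>>> {"op": "apply_moves", "data": {
  "steps": [
    [[0.3,-0.24,3,0,0,0.3,-1],[0.3,-0.24,7,0,0,0.3,-1],[0.3,-0.24,9.5,0,0,0.3,-1],[0.3,-0.24,10.8,0,0,0.3,-1],[0.3,-0.24,11.2,0,0,0.3,-1],[0.3,-0.24,11.3,0,0,0.3,-1],[0.3,-0.24,11.3,0,0,0.3,-1]]
  ]
}}

```text
time_s: 5.12
position: [0.5587, -0.1089, 0.0334]
tcp_rot: [[0.238, 0.971, 0.002], [0.971, -0.238, -0.001], [-0.0, 0.002, -1.0]]
force: [0.3, 0.2, -2.3]
opening: 0.444
grasp_force: 29.9
```

>>> {"op": "apply_moves", "data": {
  "steps": [
    [[0,0,0.08,0,0,0,-1],[0,0,0.14,0,0,0,-1],[0,0,0.16,0,0,0,-1],[0,0,0.16,0,0,0,-1]]
  ]
}}

```text
time_s: 5.62
position: [0.5583, -0.1085, 0.0316]
tcp_rot: [[0.238, 0.971, 0.001], [0.971, -0.238, -0.0], [-0.0, 0.001, -1.0]]
force: [-1.0, 1.2, 3.6]
opening: 0.444
grasp_force: 29.9
```

>>> {"op": "apply_moves", "data": {
  "steps": [
    [[0,0,0,0,0,0,0.3],[0,0,0,0,0,0,0.3],[0,0,0,0,0,0,0.3],[0,0,-1,0,0,0,0.3],[0,0,-4,0,0,0,0.3],[0,0,-8,0,0,0,0.3],[-5.5,0,-10,0,0,0,-1],[-5.5,0,-10,0,0,0,-1],[-5.5,0,-10,0,0,0,-1],[-5.5,0,-10,0,0,0,-1]]
  ]
}}

```text
time_s: 6.88
position: [0.5444, -0.1607, 0.1303]
tcp_rot: [[0.237, 0.971, -0.002], [0.971, -0.237, 0.001], [0.001, -0.002, -1.0]]
force: [-0.4, -0.2, -0.5]
opening: 0.281
grasp_force: 0.0
```

Run:
```python
from h import *
m=bot.camera_model("wrist");I=bot.capture("wrist");np.savez("w3",**m)
cv2.imwrite("pics/w3.png",cv2.resize(I,(800,600),interpolation=cv2.INTER_CUBIC))
s=bot.read_state();print(s["time_s"],s["position"],s["tcp_rot"],s["force"],s["opening"])
```

```text
6.925 [ 0.54447551 -0.16069799  0.13023005] [[ 2.36936924e-01  9.71523453e-01 -1.75331809e-03]
 [ 9.71524798e-01 -2.36935220e-01  1.12573675e-03]
 [ 6.78256843e-04 -1.97012061e-03 -9.99997829e-01]] [ 0.05691619 -0.08476206 -0.29182976] 0.23586396450619612
```

View pics/w3.png

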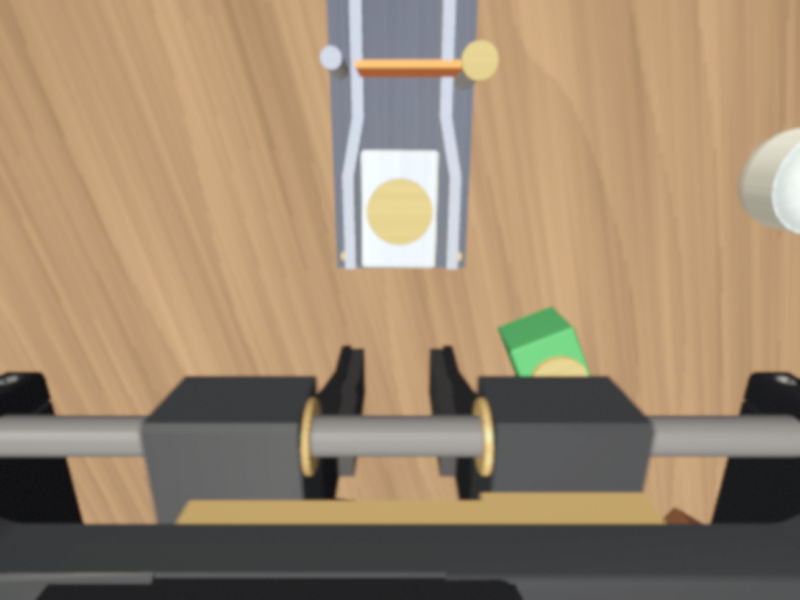

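The pallet sits square in the mouth at (400,210), between the walls, with the gate shut at row 66. Next I'll compute the lane centre line for the push.

Run:
```python
from h import *
m=dict(np.load("w3.npz"));s=bot.read_state()
w=lambda p,z:ray(m,(p[0]+.5)*.64-.5,(p[1]+.5)*.64-.5,z)
for n,p,z in[("knob",(480,60),.059),("tip",(357,62),.051),("L",(361,20),.016),("R",(444,20),.016),("L",(363,112),.016),("R",(441,112),.016),("mL",(355,200),.016),("mR",(448,200),.016),("dL",(328,10),.006),("dR",(477,10),.006),("dL",(337,266),.006),("dR",(464,266),.006),
 ("pFL",(361,150),.046),("pFR",(438,150),.046),("pRL",(361,266),.046),("pRR",(437,266),.046)]:
    X=w(p,z);print(n,X.round(4),(s["tcp_rot"].T@(X-s["position"])*1e3).round(1))
```

```text
knob [ 0.6087 -0.0523  0.059 ] [120.5  36.8  71.2]
tip [ 0.5553 -0.0386  0.051 ] [121.1 -18.3  79.3]
L [ 0.5611 -0.0141  0.016 ] [146.3 -18.4 114.4]
R [ 0.6026 -0.0243  0.016 ] [146.2  24.4 114.3]
L [ 0.5506 -0.057   0.016 ] [102.1 -18.4 114.3]
R [ 0.5918 -0.0672  0.016 ] [102.   24.1 114.3]
mL [ 0.5338 -0.1015  0.016 ] [ 54.9 -24.2 114.3]
mR [ 0.5858 -0.1143  0.016 ] [ 54.8  29.4 114.2]
dL [ 0.5451 -0.0029  0.006 ] [153.4 -36.5 124.4]
dR [ 0.622  -0.0219  0.006 ] [153.2  42.7 124.3]
dL [ 0.5109 -0.1389  0.006 ] [ 13.1 -37.6 124.3]
dR [ 0.588  -0.1579  0.006 ] [ 13.   41.8 124.2]
pFL [ 0.5466 -0.0762  0.046 ] [ 82.5 -17.8  84.3]
pFR [ 0.5836 -0.0853  0.046 ] [82.5 20.3 84.2]
pRL [ 0.5311 -0.1334  0.046 ] [ 23.3 -19.3  84.3]
pRR [ 0.5706 -0.143   0.046 ] [23.3 21.3 84.2]
```

>>> {"op": "apply_moves", "data": {
  "steps": [
    [[0,0.24,4,0,0,0.3,-1],[0,0.24,8,0,0,0.3,-1],[0,0.24,10,0,0,0.3,-1],[0,0.24,10.7,0,0,0.3,-1],[0,0.24,10.7,0,0,0.3,-1],[0.3,0.24,10.7,0,0,0.3,-1],[0.6,0.24,10.7,0,0,0.3,-1],[0.9,0.24,10.7,0,0,0.3,-1],[1.1,0.24,10.7,0,0,0.3,-1],[1.3,0.24,10.7,0,0,0.3,-1],[1.5,0.24,10.7,0,0,0.3,-1],[1.7,0.24,10.7,0,0,0.3,-1],[1.9,0.24,10.7,0,0,0.3,-1]]
  ]
}}

```text
time_s: 8.55
position: [0.5521, -0.1444, 0.0241]
tcp_rot: [[0.243, 0.97, 0.001], [0.97, -0.243, -0.001], [-0.0, 0.001, -1.0]]
force: [-0.8, -3.5, 2.1]
opening: 0.006
grasp_force: 1.3
```

>>> {"op": "apply_moves", "data": {
  "steps": [
    [[0.4,0,0,0,0,0,-1],[0.8,0,0,0,0,0,-1],[1.2,0,0,0,0,0,-1],[1.6,0,0,0,0,0,-1],[2.0,0,0,0,0,0,-1],[2.4,0,0,0,0,0,-1],[2.8,0,0,0,0,0,-1],[3.2,0,0,0,0,0,-1],[3.6,0,0,0,0,0,-1],[4.0,0,0,0,0,0,-1],[4.4,0,0,0,0,0,-1],[4.8,0,0,0,0,0,-1],[5.2,0,0,0,0,0,-1],[5.6,0,0,0,0,0,-1],[6.0,0,0,0,0,0,-1],[6.4,0,0,0,0,0,-1],[6.8,0,0,0,0,0,-1]]
  ]
}}

```text
time_s: 10.68
position: [0.5682, -0.0777, 0.0239]
tcp_rot: [[0.243, 0.97, -0.0], [0.97, -0.243, 0.0], [0.0, -0.0, -1.0]]
force: [-1.1, -4.1, 2.3]
opening: 0.01
grasp_force: 2.1
```

Run:
```python
from h import *
m=bot.camera_model("wrist");I=bot.capture("wrist");np.savez("w4",**m)
cv2.imwrite("pics/w4.png",cv2.resize(I,(800,600),interpolation=cv2.INTER_CUBIC))
s=bot.read_state();print(s["time_s"],s["position"],s["tcp_rot"],s["force"],s["opening"])
```

```text
10.725 [ 0.56835777 -0.07721004  0.02390858] [[ 2.42871241e-01  9.70058511e-01 -2.14680188e-04]
 [ 9.70058439e-01 -2.42871112e-01  4.98421058e-04]
 [ 4.31357973e-04 -3.29304469e-04 -9.99999853e-01]] [-0.99553943 -3.24994263  0.99136921] 0.0030842263404349916
```

View pics/w4.png

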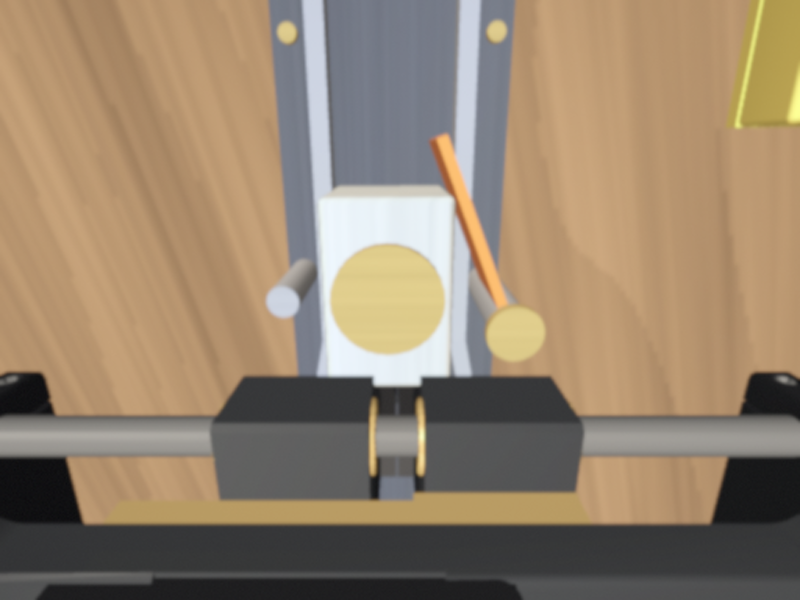

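The pallet is passing the gate: leaf pushed open from (440,140) to the knob at (515,333), pallet square at (387,290), push force about 4 N. I'll continue.

>>> {"op": "apply_moves", "data": {
  "steps": [
    [[0.4,0,0,0,0,0,-1],[0.8,0,0,0,0,0,-1],[1.2,0,0,0,0,0,-1],[1.6,0,0,0,0,0,-1],[2.0,0,0,0,0,0,-1],[2.4,0,0,0,0,0,-1],[2.8,0,0,0,0,0,-1],[3.2,0,0,0,0,0,-1],[3.6,0,0,0,0,0,-1],[4.0,0,0,0,0,0,-1],[4.4,0,0,0,0,0,-1],[4.8,0,0,0,0,0,-1],[5.2,0,0,0,0,0,-1],[5.6,0,0,0,0,0,-1],[6.0,0,0,0,0,0,-1],[6.4,0,0,0,0,0,-1],[6.8,0,0,0,0,0,-1],[7.2,0,0,0,0,0,-1],[7.6,0,0,0,0,0,-1],[8.0,0,0,0,0,0,-1]]
  ]
}}

```text
time_s: 13.22
position: [0.5879, -0.0002, 0.0239]
tcp_rot: [[0.243, 0.97, 0.0], [0.97, -0.243, 0.0], [0.0, 0.0, -1.0]]
force: [-1.4, -3.1, 0.3]
opening: 0.004
grasp_force: 1.4
```

Run:
```python
from h import *
m=bot.camera_model("wrist");I=bot.capture("wrist");np.savez("w5",**m)
cv2.imwrite("pics/w5.png",cv2.resize(I,(800,600),interpolation=cv2.INTER_CUBIC))
s=bot.read_state();print(s["time_s"],s["position"],s["tcp_rot"],s["force"],s["opening"])
```

```text
13.275 [5.87952371e-01 3.31425514e-04 2.39020260e-02] [[ 2.42974679e-01  9.70032616e-01  1.73926652e-04]
 [ 9.70032527e-01 -2.42974732e-01  4.20244886e-04]
 [ 4.49911028e-04  6.66056434e-05 -9.99999897e-01]] [-1.25593963 -0.62753038 -0.19415775] 0.005320865800280606
```

View pics/w5.png

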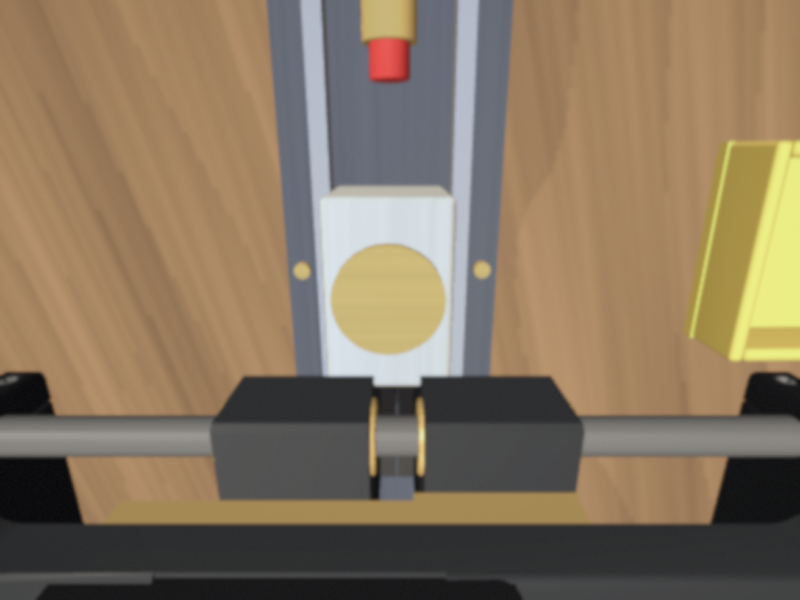

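The red pin tip is at (389,80) and the pallet's front top edge at (387,197), so there is still a gap. I'll measure it.

Run:
```python
from h import *
m=dict(np.load("w5.npz"));s=bot.read_state()
w=lambda p,z:ray(m,(p[0]+.5)*.64-.5,(p[1]+.5)*.64-.5,z)
for n,p,z in[("pin top",(389,77),.034),("pin bottomish",(389,81),.024),("pin mid",(389,80),.028),("front",(387,197),.046),("frontlow",(387,186),.006)]:
    X=w(p,z);print(n,(s["tcp_rot"].T@(X-s["position"])*1e3).round(1))
```

```text
pin top [102.4  -2.2 -10.1]
pin bottomish [ 1.026e+02 -2.300e+00 -1.000e-01]
pin mid [102.4  -2.2  -4.1]
front [ 70.1  -2.7 -22.1]
frontlow [69.9 -3.6 17.9]
```

>>> {"op": "apply_moves", "data": {
  "steps": [
    [[0.4,0,0,0,0,0,-1],[0.8,0,0,0,0,0,-1],[1.2,0,0,0,0,0,-1],[1.6,0,0,0,0,0,-1],[2.0,0,0,0,0,0,-1],[2.3,0,0,0,0,0,-1],[2.5,0,0,0,0,0,-1],[2.6,0,0,0,0,0,-1],[2.65,0,0,0,0,0,-1],[2.7,0,0,0,0,0,-1],[2.75,0,0,0,0,0,-1],[2.8,0,0,0,0,0,-1]]
  ]
}}

```text
time_s: 14.78
position: [0.5946, 0.0267, 0.0239]
tcp_rot: [[0.243, 0.97, -0.0], [0.97, -0.243, 0.0], [0.0, -0.0, -1.0]]
force: [-0.9, -1.1, -0.5]
opening: 0.003
grasp_force: 0.6
```

>>> {"op": "apply_moves", "data": {
  "steps": [
    [[0.05,0,0,0,0,0,-1],[0.1,0,0,0,0,0,-1],[0.15,0,0,0,0,0,-1],[0.2,0,0,0,0,0,-1]]
  ]
}}

```text
time_s: 15.28
position: [0.5951, 0.0287, 0.0239]
tcp_rot: [[0.243, 0.97, -0.0], [0.97, -0.243, 0.0], [-0.0, -0.0, -1.0]]
force: [0.3, -1.9, -0.3]
opening: 0.005
grasp_force: 0.5
```

>>> {"op": "apply_moves", "data": {
  "steps": [
    [[0.03,0,0,0,0,0,-1],[0.06,0,0,0,0,0,-1],[0.1,0,0,0,0,0,-1]]
  ]
}}

```text
time_s: 15.65
position: [0.5953, 0.0296, 0.0239]
tcp_rot: [[0.243, 0.97, -0.0], [0.97, -0.243, 0.0], [-0.0, -0.0, -1.0]]
force: [-0.1, -1.4, -1.2]
opening: -0.001
grasp_force: 0.5
```

>>> {"op": "apply_moves", "data": {
  "steps": [
    [[0.03,0,0,0,0,0,-1],[0.06,0,0,0,0,0,-1],[0.1,0,0,0,0,0,-1]]
  ]
}}

```text
time_s: 16.02
position: [0.5956, 0.0305, 0.024]
tcp_rot: [[0.243, 0.97, 0.0], [0.97, -0.243, -0.0], [-0.0, 0.0, -1.0]]
force: [0.5, -0.9, -1.2]
opening: 0.009
grasp_force: 0.9
```

>>> {"op": "apply_moves", "data": {
  "steps": [
    [[0.03,0,0,0,0,0,-1],[0.05,0,0,0,0,0,-1],[0.08,0,0,0,0,0,-1]]
  ]
}}

```text
time_s: 16.4
position: [0.5957, 0.031, 0.0239]
tcp_rot: [[0.243, 0.97, -0.0], [0.97, -0.243, -0.0], [-0.0, -0.0, -1.0]]
force: [-1.6, -3.7, -0.4]
opening: 0.004
grasp_force: 1.9
```

>>> {"op": "apply_moves", "data": {
  "steps": [
    [[0.0,0,0,0,0,0,-1],[0.0,0,0,0,0,0,-1]]
  ]
}}

```text
time_s: 16.65
position: [0.5957, 0.0311, 0.024]
tcp_rot: [[0.243, 0.97, -0.0], [0.97, -0.243, -0.0], [-0.0, -0.0, -1.0]]
force: [-0.7, -4.3, -1.2]
opening: 0.003
grasp_force: 2.0
```

>>> {"op": "apply_moves", "data": {
  "steps": [
    [[0.02,0,0,0,0,0,-1],[0.04,0,0,0,0,0,-1],[0.04,0,0,0,0,0,-1]]
  ]
}}

```text
time_s: 17.02
position: [0.5958, 0.0314, 0.024]
tcp_rot: [[0.243, 0.97, -0.0], [0.97, -0.243, -0.0], [-0.0, -0.0, -1.0]]
force: [-0.5, -4.4, -1.3]
opening: 0.004
grasp_force: 2.6
```

>>> {"op": "apply_moves", "data": {
  "steps": [
    [[0.02,0,0,0,0,0,-1],[0.04,0,0,0,0,0,-1],[0.05,0,0,0,0,0,-1],[0.05,0,0,0,0,0,-1]]
  ]
}}

```text
time_s: 17.52
position: [0.5959, 0.0316, 0.024]
tcp_rot: [[0.243, 0.97, -0.0], [0.97, -0.243, -0.001], [-0.001, -0.0, -1.0]]
force: [-1.6, -5.5, 0.4]
opening: 0.007
grasp_force: 3.1
```

Run:
```python
from h import *
a=np.array([.243,.97,0])
for i in range(4):
    s=bot.read_state();print(s["time_s"],-a@s["force"],s["grasp_force"],a@s["position"]*1e3);bot.capture("wrist")
```

```text
17.525 5.715473385342061 3.0669114366173744 175.4807255727031
17.575 6.79085308382377 3.0648149270564318 175.44835482559782
17.625 5.553465592015838 3.061950048431754 175.4840350473514
17.675 6.1005147479588615 3.060409650206566 175.47347691537982
```

>>> {"op": "apply_moves", "data": {
  "steps": [
    [[0.02,0,0,0,0,0,-1],[0.04,0,0,0,0,0,-1],[0.06,0,0,0,0,0,-1],[0.07,0,0,0,0,0,-1],[0.07,0,0,0,0,0,-1],[0.07,0,0,0,0,0,-1]]
  ]
}}

```text
time_s: 18.48
position: [0.596, 0.0319, 0.024]
tcp_rot: [[0.242, 0.97, -0.001], [0.97, -0.242, -0.001], [-0.001, -0.0, -1.0]]
force: [-1.3, -7.8, 0.7]
opening: 0.006
grasp_force: 3.7
```

Run:
```python
from h import *
a=np.array([.243,.97,0])
for i in range(5):
    s=bot.read_state();print(s["time_s"],-a@s["force"],s["grasp_force"],a@s["position"]*1e3);bot.capture("wrist")
```

```text
18.475 7.91495451855719 3.70747740380466 175.8071577420492
18.525 7.666415504932879 3.7076561618596315 175.79135866826837
18.575 7.424368504138555 3.70567599311471 175.80915680635903
18.625 6.696475193211459 3.7071536108851433 175.77988382703379
18.675 7.1506197345387035 3.70623710565269 175.7973205565079
```

>>> {"op": "apply_moves", "data": {
  "steps": [
    [[-0.05,0,0,0,0,0,-1],[-0.1,0,0,0,0,0,-1],[-0.15,0,0,0,0,0,-1],[-0.2,0,0,0,0,0,-1],[-0.25,0,0,0,0,0,-1],[-0.3,0,0,0,0,0,-1],[-0.4,0,0,0,0,0,-1],[-0.5,0,0,0,0,0,-1],[-0.6,0,0,0,0,0,-1],[-0.6,0,0,0,0,0,-1],[-0.6,0,-1,0,0,0,-1],[-0.6,0,-3,0,0,0,-1],[-0.6,0,-6,0,0,0,-1],[-0.6,0,-10,0,0,0,-1],[-0.6,0,-15,0,0,0,-1],[-6,0,-18,0,0,0,-1],[-10,0,-18,0,0,0,-1],[-10,0,-18,0,0,0,-1],[-10,0,-18,0,0,0,-1]]
  ]
}}

```text
time_s: 21.1
position: [0.5717, -0.0637, 0.2042]
tcp_rot: [[0.244, 0.97, 0.0], [0.97, -0.244, 0.001], [0.001, -0.0, -1.0]]
force: [-0.1, 0.3, 0.3]
opening: 0.009
grasp_force: 0.0
```

Run:
```python
from h import *
I=bot.capture("wrist");T=bot.capture("top")
o=np.zeros((600,800,3),np.uint8)
o[:,:]=cv2.resize(I,(800,600))
t=cv2.resize(T[165:225,208:322],None,fx=4,fy=4,interpolation=cv2.INTER_CUBIC);o[360:600,:456]=t
cv2.imwrite("pics/w6.png",o);print(bot.read_state()["time_s"])
```

```text
21.2
```

View pics/w6.png

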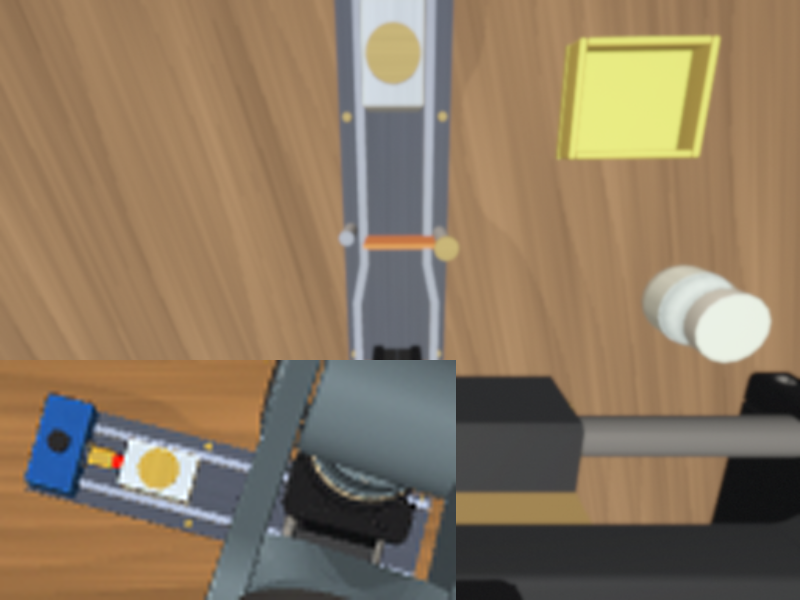

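The gate is shut at (400,242). In the inset, the pallet touches the red pin at about (120,463), and the robot is clear of everything. I'm handing in.

```bash
python3 -c "
from rig import bot
print(bot.hand_in())"
```

```text
the job is handed in; nothing more can be done
None
```

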